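# Cover the dish in the stage incubator and shut its window

## Robot

A 6-joint arm with a two-finger parallel gripper is mounted at the origin on a cart in front of the work surface, level with it; the furniture and walls round the work are solid. World frame = base frame: x ahead of the robot, y to its left, z up, the work surface at z = 0. Lengths are in m, angles in rad, forces in N, time in s.
With the tool pointing down it reaches from about 0.375 to 0.975 m from the base axis. Payload 3.8 kg.
Tool frame: the origin (TCP) lies on the centre line of the jaws, within the pads' length; the fingertips stand 14 mm ahead of it and the grasp point (between the pads) lies 5 mm behind it; z points along the fingers, y is the line along which they close (so a half turn about z gives the same grasp; the last joint's range is limited). The gripper opens to 85 mm and grips with 20 to 120 N. Pads are 22 mm wide; open, the fingers measure 114 mm over their backs; the gripper's body (76 mm by 85 mm) begins 54 mm behind the grasp point. The pads swing forward as they close: fully open they stand 13 mm farther back than shut.
Start: joints at [1.161, 0.264, 1.604, -0, 1.274, -0.037], TCP at [0.246, 0.629, 0.22] pointing down, gripper open.
Joint ranges: [-2.63, 2.63], [-0.94, 2.18], [0.31, 2.57], [-1.31, 4.45], [0, 2.66], [-2.55, 2.55]. Speed limits (rad/s): [2.57, 2.57, 3.14, 3.14, 3.14, 3.14].

## Interface

Orientations are given as a rotation vector (axis times angle).
In Python, from workcell import bot, eyes, spot_in gives the robot as it stands.
- The arm moves only by the tool carry_out, never from a script. Its argument "series" is text: rows parted by semicolons, each of 4 numbers parted by spaces: the shift along the world's x, y, z in m, then the turn about the world's z in degrees. In form: tx ty tz roll; .... A call has 1 to 20 rows; each row shifts and turns the commanded pose from where the row before left it; what a row does not reach is not made up. A row lasts 1/8 s, in which the tool goes at most 62.5 mm and 10.7 degrees, less where a joint would pass 70% of its speed; a pose out of reach is approached as far as the arm can. A call is refused whole if a number of a shift passes 0.0625 or a number of a turn 10.7, either way. A call with a gripper value outside its range is refused whole. "jaw" is the gripper command: -1 is shut, 1 is fully open, values between are in proportion, set as the call begins (left out, the last holds). The fingers move at their own pace and stop on an object; "grip_force" is the grip in N (left out, the last holds). Time passes only in rows, so rows that do not move let the fingers close. It gives the time, the measured TCP pose, the force, the opening and the grip force at its end, in the units of the state.
- bot.read_state(): the state, without advancing time (a new reading comes with each control period).
- eyes.read_camera(name): name is "scene" or "top" or "wrist"; returns (picture, depth): 400x640x3 uint8, blue, green, red; 400x640 float32, m along the optical axis (not along the pixel's ray), 0 where there is no reading.
- eyes.get_calibration(name): a dict with "K" (3x3 intrinsics, pixels), "position" and "rotation" of the camera in the world; the wrist camera has in their place "T_tool_cam" (4x4, takes a point from camera to tool coordinates, whose origin is the TCP and whose axes are the flange's). Camera axes: x right, y down, z forward; pixel columns grow to the right and rows downward; lengths in m; the calibration is good to about 2 mm. The wrist camera is an equidistant fisheye: a pixel r from the principal point sees the ray r / f radians off the axis. A picture is of the moment at which its call begins: read the wrist's pose just before it. get_calibration takes no time and is no camera call.
- bot.finish_job(): hands the job in; it is judged then, once.
Trained networks look in the newest picture that a camera, given by its name, has taken for a name from the list of things; names that differ only in an ending like _2 or _b are one class to them, and where a whole thing is asked for, a point or a joint stands for the part that bears it (a point fixed in the world has none). Each returns a list of dicts, best first, with "score" (0 to 1); they miss things now and then, are a little off and sometimes report something else, mostly with a low value. They report only what shows in the picture. A call takes as long as a camera call. They do not tell look-alikes from the thing itself.
- spot_in(camera, target): "rect" ([centre column, centre row, width, height] in pixels, round what is visible of it).
The state is a dict: "time": time; "q": joint angles; "joint_vel": joint speeds; "joint_torque": joint torques, N m; "tool_pos": TCP position; "tcp_rot": TCP orientation; "wrist_force": force on the tool from outside, world axes, zero at the start; "torque": the same for the moment, N m; "width": opening from 0.0 (shut) to 1.0 (fully open); "grip_force": force on a finger pad.
Only numpy, scipy, OpenCV 4.12 (cv2) and the standard library are available. Lean on these libraries where they do the work, as an engineer would, in place of code of your own. Each camera call takes 0.05 s, during which the arm holds its last target. There are 200 camera calls.

## Task

Cover the culture dish in the low incubator box: slide the box's window fully open, put the round metal lid on the well round the dish so that both its keys drop into the notches of the rim and it lies flat, let go of it, and then slide the window fully shut. Leave the other things on the table where they are.

Things in the scene. Friction and masses are not known exactly. Their poses are not given: they have to be found in the camera images.
- incubator: Low white box fixed to the table, 150 (its x) x 280 (its y) x 65 mm high with its rails; origin at the centre of its underside, z up. Its -y half (inside: x -69 to 69, y -134 to -4 mm) holds the well and is open at the top under the sliding window; its +y half has a fixed roof, top at 53 mm, over which the window slides. Walls are 6 mm thick.
- well_rim (a point): Centre of the well's rim, at local (0, -69, 28.5) mm of the incubator, axes as its. The well is an upright aluminium ring, inner radius 34, outer 41 mm. Two notches, 16 mm wide and 6.5 mm deep, cut its rim at its +x and -x sides. A 60 mm petri dish is fixed in the well, its top 8.5 mm below the rim.
- well_seat (a point): Point on the well's axis 8 mm below the rim, axes as the incubator's. When the lid is seated its origin lies here and its x axis is parallel (either way round) to the incubator's x axis.
- window (a joint): Travel (m) of the sliding window along the incubator's +y: 0 fully shut over the well, 0.134 fully open at the stop. Clear pane in an aluminium frame, 136 (x) x 140 (y) mm, frame 55 to 61 mm above the table. It slides with about 2 N, stays where it is left and may start up to 30 mm ajar.
- window_grip (a point): Grip point on the window's handle, moving with it: an upright black bar, 60 mm long in the incubator's x, 14 mm thick in its y, from 61 to 85 mm above the table; the point is mid-bar, 10 mm below its top. At window travel 0 it lies at local (0, -20, 75) mm of the incubator. Axes as the incubator's.
- well_lid: Loose round aluminium lid, 82 mm across, 32 mm high, about 90 g, right way up on the table, left or right of the incubator. Origin at the centre of its underside, z up. A spigot, radius 32 mm, z 0 to 8 mm, tapered below, goes inside the well; a flange, radius 41 mm, z 8 to 12 mm, rests on the rim. Half a turn makes no difference.
- lid_grip (a point): On the lid's axis 22 mm above its origin, axes as the lid's: in the black upright bar handle, which runs along the lid's x, 50 mm long, 12 mm thick in y, z 12 to 32 mm above the lid's origin.
- lid_key (a point): Underside of one key of the lid, at the lid's local (35, 0, 3.5) mm; the other key is opposite at x = -35 mm, so both are in line with the handle. Each is 8 mm wide in y, reaches out to radius 39.7 mm and 4.5 mm down from the flange. Until both are in the notches the lid rides 4.5 mm high on the rim and can be turned there.
- tape_roll: Loose roll of beige tape, 104 mm across, 25 mm high, lying flat on the other side of the incubator from the lid; bystander. Origin at the centre of its underside.
- objective_can: Loose white round screw can, 41 mm across, 57 mm high, upright, behind the incubator to the left; bystander. Origin at the centre of its underside.
- cube_filter: Loose black filter cube, 43 x 34 x 32 mm, behind on the right; bystander. Origin at the centre of its underside.
- chamber_box: Loose flat grey case, 44 x 88 x 11 mm, near the table's front edge; bystander. Origin at the centre of its underside.
Mind the look-alikes: they are no part of the job. Of the things shaped like the well_lid, the aluminium one is meant.

How it is judged:
By the outcome, as a careful person would: the job done as asked, in the order asked, and still so for the second after the job is handed in, with the robot touching nothing.
It also fails if it takes over 72 s, if anything falls off the work surface, if the arm or the gripper's body presses on something with over 40 N, if the wrist force passes 120 N, or if a joint passes its speed limit or range.

## Working session

There is one attempt and no reset: what is moved stays moved. The work goes in short steps, Python scripts to look and compute and a tool call to move; the robot and the scene stay as the last step left them, time stands still between calls to the robot, and variables do not carry over. Pictures are saved under pics/ and viewed, at most 10 in all, crops included, and the job is handed in when it is done.

Besides the shell and the picture viewer there is one more tool, called after "Request:" as name(argument=value, ...) on one line, values as JSON. carry_out: Moves the arm, as the interface text tells. Its arguments: {"type":"object","properties":{"series":{"type":"string"},"jaw":{"type":"number"},"grip_force":{"type":"number"}},"required":["series"]}

```bash
mkdir -p pics
cat > h.py <<'E'
import numpy as np, cv2
from workcell import bot, eyes, spot_in
def cloud(name):
    p,d=eyes.read_camera(name); c=eyes.get_calibration(name)
    K=np.array(c['K']);R=np.array(c['rotation']);t=np.array(c['position'])
    v,u=np.mgrid[0:400,0:640]
    P=np.stack([(u-K[0,2])/K[0,0]*d,(v-K[1,2])/K[1,1]*d,d],-1)@R.T+t
    P[d==0]=np.nan
    return p,P
E
python3 - <<'E'
from h import *
for n in('scene','top'):
    p,P=cloud(n); cv2.imwrite(f'pics/{n}.png',p); np.save(n,P)
    c=eyes.get_calibration(n); print(n,np.round(c['position'],3),np.round(c['rotation'],3).tolist())
    for t in('incubator','window','well_lid','tape_roll','objective_can','cube_filter','chamber_box'):
        for r in spot_in(n,t)[:4]:
            x,y=map(int,r['rect'][:2]); print(t,np.round(r['rect']),round(r['score'],2),np.round(P[min(y,399),min(x,639)],3))
E
```

```text
Traceback (most recent call last):
  File "h.py", line 7, in cloud
    P=np.stack([(u-K[0,2])/K[0,0]*d,(v-K[1,2])/K[1,1]*d,d],-1)@R.T+t
      ~~~~~~~~~~~~~~~~~~~~~~~~~~~~~~~~~~~~~~~~~~~~~~~~~~~~~~~~~~~~^~
ValueError: operands could not be broadcast together with shapes (400,640) (3,)
```

```bash
sed -i "s/R=np.array(c\['rotation'\])/R=cv2.Rodrigues(np.array(c['rotation'],float))[0]/" h.py
python3 - <<'E'
from h import *
for n in('scene','top'):
    p,P=cloud(n); cv2.imwrite(f'pics/{n}.png',p); np.save(n,P)
    c=eyes.get_calibration(n); print(n,np.round(c['position'],3),np.round(c['rotation'],3).tolist())
    for t in('incubator','window','well_lid','tape_roll','objective_can','cube_filter','chamber_box'):
        for r in spot_in(n,t)[:4]:
            x,y=map(int,r['rect'][:2]); print(t,np.round(r['rect']),round(r['score'],2),np.round(P[min(y,399),min(x,639)],3))
E
```

```text
scene [-0.304 -0.586  0.893] [-2.058, 0.96, -0.497]
incubator [308. 207. 100.  85.] 0.57 [0.514 0.084 0.062]
window [323. 208.  67.  39.] 0.68 [0.538 0.049 0.062]
window [309. 207. 103.  88.] 0.4 [0.514 0.084 0.062]
well_lid [396. 207.  28.  20.] 0.93 [ 0.712 -0.083  0.03 ]
tape_roll [240. 185.  36.  20.] 0.84 [0.519 0.371 0.   ]
objective_can [271. 150.  15.  17.] 0.69 [0.691 0.392 0.041]
objective_can [395. 262.  29.  25.] 0.29 [ 0.528 -0.195  0.018]
cube_filter [443. 243.  17.  17.] 0.62 [ 0.66  -0.257  0.033]
cube_filter [323. 209.  68.  45.] 0.33 [0.538 0.049 0.062]
chamber_box [214. 218.  29.  10.] 0.84 [0.349 0.297 0.011]
top [0.332 0.071 1.476] [-2.163, 2.12, -0.164]
incubator [303. 211. 104.  70.] 0.71 [0.549 0.12  0.066]
incubator [410. 221.  29.  30.] 0.44 [nan nan nan]
window [325. 216.  55.  51.] 0.56 [0.533 0.056 0.064]
well_lid [366. 157.  25.  22.] 0.84 [ 0.724 -0.066  0.012]
well_lid [409. 222.  27.  28.] 0.7 [nan nan nan]
tape_roll [227. 228.  40.  32.] 0.57 [0.502 0.352 0.003]
objective_can [207. 161.  21.  18.] 0.75 [0.69  0.409 0.059]
objective_can [408. 220.  25.  27.] 0.73 [ 0.53  -0.189  0.031]
cube_filter [427. 172.  14.  15.] 0.63 [ 0.675 -0.246  0.036]
cube_filter [206. 162.  20.  16.] 0.39 [0.69  0.409 0.059]
chamber_box [241. 279.  34.  29.] 0.75 [0.349 0.301 0.013]
```

View pics/top.png

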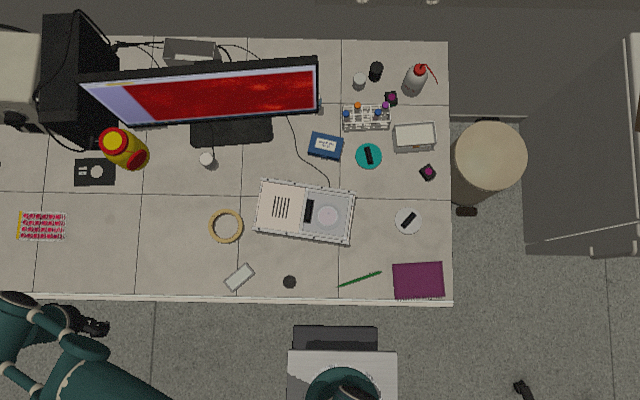

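View pics/scene.png

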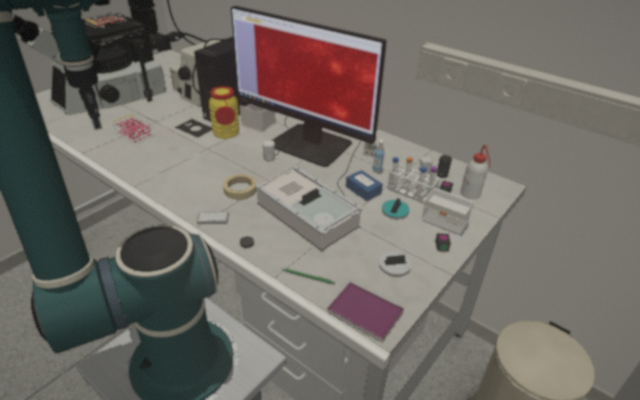

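Candidates for the lid: teal one at top (368,156), scene (396,208); aluminium one at top (408,220), scene (395,262). I choose the aluminium one. Open window needed first; check the choice in a crop and fit poses.

Run:
```python
from h import *
p=cv2.imread('pics/top.png');P=np.load('top.npy')
cv2.imwrite('pics/crop.png',cv2.resize(p[165:260,245:440],None,fx=4,fy=4,interpolation=cv2.INTER_CUBIC))
def rect(m,l):
    r=cv2.minAreaRect((P[m][:,:2]*1000).astype(np.float32)); print(l,m.sum(),r, 'medz',np.median(P[m][:,2]))
x,y,z=P[...,0],P[...,1],P[...,2]
rect((abs(x-.53)<.15)&(abs(y-.09)<.19)&(z>.045)&(z<.072),'box')
dark=p.max(2)<60
v,u=np.mgrid[0:400,0:640]
def r2(m,l,zz):
    c=eyes.get_calibration('top');K=np.array(c['K']);R=cv2.Rodrigues(np.array(c['rotation'],float))[0];t=np.array(c['position'])
    d=np.stack([(u[m]-K[0,2])/K[0,0],(v[m]-K[1,2])/K[1,1],np.ones(m.sum())],-1)@R.T
    X=t+d*((zz-t[2])/d[:,2])[:,None]
    print(l,m.sum(),cv2.minAreaRect((X[:,:2]*1000).astype(np.float32)),X.mean(0)); 
    w,V=np.linalg.eigh(np.cov(X[:,:2].T)); print(np.degrees(np.arctan2(V[1],V[0])),np.sqrt(w*12))
r2(dark&(abs(u-308)<14)&(abs(v-211)<18),'handle',.085)
r2(dark&(abs(u-408)<16)&(abs(v-221)<16),'lidhandle',.032)
white=(p.min(2)>150)&(abs(u-408)<17)&(abs(v-221)<17)
r2(white,'lidflange',.012)
```

```text
box 5062 ((548.3319702148438, 117.3557357788086), (284.4033508300781, 158.27493286132812), 82.37005615234375) medz 0.0577504999854348
handle 157 ((544.3869018554688, 104.31827545166016), (19.684511184692383, 65.82217407226562), 82.0376205444336) [0.54466736 0.10447424 0.085     ]
[-97.72946838 172.27053162] [0.01959293 0.06555839]
lidhandle 93 ((530.3978881835938, -189.27130126953125), (15.261723518371582, 51.6937370300293), 48.91537857055664) [ 0.53049582 -0.18900596  0.032     ]
[-131.0450006  138.9549994] [0.01547159 0.05364001]
lidflange 74 ((532.671630859375, -192.03506469726562), (74.12872314453125, 70.1371841430664), 39.61687088012695) [ 0.52642122 -0.186359    0.012     ]
[-152.92443209  117.07556791] [0.06040823 0.07093667]
```

View pics/crop.png

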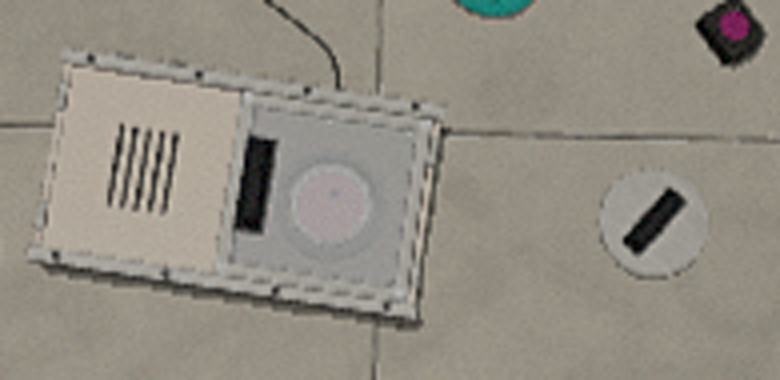

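The crop shows the aluminium lid at top (408,220), with its handle diagonal, and the window slightly ajar with its handle at (309,211). Incubator yaw is about −7.8°, and the window grip is at about (0.544, 0.104).

```bash
cat >> h.py <<'E'
def st():
    s=bot.read_state(); R=cv2.Rodrigues(np.array(s['tcp_rot'],float))[0]
    print('t',round(s['time'],2),'pos',np.round(s['tool_pos'],4),'yang',round(np.degrees(np.arctan2(R[1,1],R[0,1])),2),'z',np.round(R[:,2],3),'F',np.round(s['wrist_force'],1),'w',s['width'],s['grip_force'],'q6',round(s['q'][5],2))
    return s,R
E
python3 - <<'E'
from h import *
st(); c=eyes.get_calibration('wrist'); print(np.round(c['K'],1).tolist(),np.round(c['T_tool_cam'],3).tolist())
E
```

```text
t 0.85 pos [0.2459 0.6286 0.22  ] yang 68.64 z [ 0.  0. -1.] F [ 0.   0.2 -0.6] w 1.000310249155786 0.0 q6 -0.04
[[309.7, 0.0, 317.8], [0.0, 309.7, 204.7], [0.0, 0.0, 1.0]] [[0.0, -0.953, -0.304, 0.078], [1.0, -0.0, 0.001, 0.001], [-0.001, -0.304, 0.953, -0.153], [0.0, 0.0, 0.0, 1.0]]
```

Request:
carry_out(series="0.025 -0.044 0 1.13; 0.025 -0.044 0 1.13; 0.025 -0.044 0 1.13; 0.025 -0.044 0 1.13; 0.025 -0.044 0 1.13; 0.025 -0.044 0 1.13; 0.025 -0.044 0 1.13; 0.025 -0.044 0 1.13; 0.025 -0.044 0 1.13; 0.025 -0.044 0 1.13; 0.025 -0.044 0 1.13; 0.023 -0.041 0 1.13; 0 0 -0.03 0; 0 0 0 0", jaw=0, grip_force=40)

```text
time: 2.6
tool_pos: [0.5419, 0.1027, 0.1875]
tcp_rot: [-0.216, -3.129, 0.002]
wrist_force: [0.4, 1.0, -0.6]
width: 0.499
grip_force: 0.0
```

```bash
cat >> h.py <<'E'
def wrist(fn):
    s,R=st(); p,d=eyes.read_camera('wrist'); c=eyes.get_calibration('wrist')
    K=np.array(c['K']);T=np.array(c['T_tool_cam'])
    v,u=np.mgrid[0:400,0:640]; a=(u-K[0,2])/K[0,0]; b=(v-K[1,2])/K[1,1]; r=np.hypot(a,b)+1e-9
    D=np.stack([np.sin(r)*a/r,np.sin(r)*b/r,np.cos(r)],-1)@(R@T[:3,:3]).T
    o=R@T[:3,3]+s['tool_pos']
    Z=D@((R@T[:3,:3])[:,2]); P=o+D/Z[...,None]*d[...,None]; P[d==0]=np.nan
    cv2.imwrite(f'pics/{fn}.png',p)
    return p,P,lambda z:o+D*((z-o[2])/D[...,2])[...,None]   # ray hits at height z
def fit(m,X,l):
    Q=X[m][:,:2]; n,lab,S,C=cv2.connectedComponentsWithStats(m.astype(np.uint8)); i=1+np.argmax(S[1:,4]); k=lab==i
    q=X[k][:,:2]; r=cv2.minAreaRect((q*1000).astype(np.float32)); w,V=np.linalg.eigh(np.cov(q.T))
    print(l,k.sum(),np.round(C[i]),'rect',np.round(r[0],1),np.round(r[1],1),'mean',np.round(q.mean(0),4),'long axis',round(np.degrees(np.arctan2(V[1,1],V[0,1]))%180,2)); return k
E
python3 - <<'E'
from h import *
p,P,ray=wrist('w1')
X=ray(.085)
m=(p.max(2)<60)&(np.hypot(X[...,0]-.544,X[...,1]-.104)<.045)
fit(m,X,'handle'); print(np.nanmedian(P[m],0))
E
```

```text
t 2.6 pos [0.5419 0.1027 0.1875] yang 82.12 z [-0.005 -0.001 -1.   ] F [ 0.4  1.  -0.6] w 0.4992434918967906 0.0 q6 -1.29
handle 1663 [322. 199.] rect [542.4 107.6] [19.7 65.1] mean [0.5409 0.1076] long axis 172.14
[0.54262029 0.10747028 0.08161936]
```

View pics/w1.png

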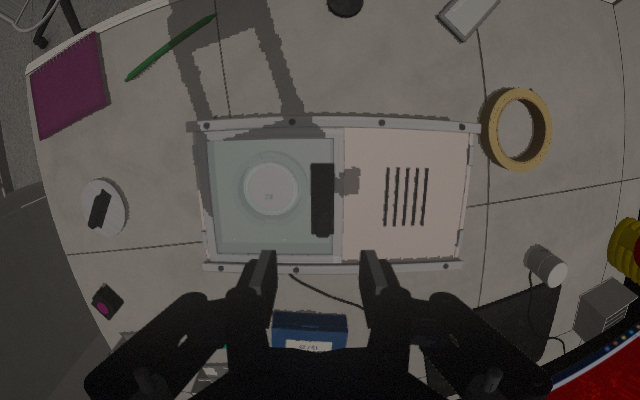

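The wrist view shows the handle at (322,199) and the well at (270,188), with the aluminium lid at (103,207). Descending on the handle.

Request:
carry_out(series="0.001 0.004 -0.03 0; 0 0 -0.03 0; 0 0 -0.025 0; 0 0 -0.012 0; 0 0 -0.008 0; 0 0 0 0")

```text
time: 3.4
tool_pos: [0.5451, 0.1079, 0.0854]
tcp_rot: [0.213, 3.134, 0.0]
wrist_force: [-0.1, -1.2, 0.2]
width: 0.501
grip_force: 0.0
```

Request:
carry_out(series="0 0 0 0; 0 0 0 0; 0 0 0 0; 0 0 0 0", jaw=-1)

```text
time: 3.9
tool_pos: [0.5449, 0.1076, 0.0852]
tcp_rot: [0.214, 3.134, 0.0]
wrist_force: [-1.1, 1.0, -0.3]
width: -0.003
grip_force: 0.0
```

Run:
```python
from h import *
p,P,ray=wrist('w2')
p,P=cloud('top'); cv2.imwrite('pics/t2.png',cv2.resize(p[165:260,245:440],None,fx=4,fy=4))
p=cv2.imread('pics/w2.png');q=cv2.imread('pics/t2.png')
cv2.imwrite('pics/both.png',np.vstack([cv2.resize(p[100:330,150:500],(700,300)),cv2.resize(q,(700,300))]))
```

```text
t 3.9 pos [0.5449 0.1076 0.0852] yang 82.19 z [ 0.  0. -1.] F [-1.1  1.  -0.3] w -0.0033796879655130286 0.0 q6 -1.28
```

View pics/both.png

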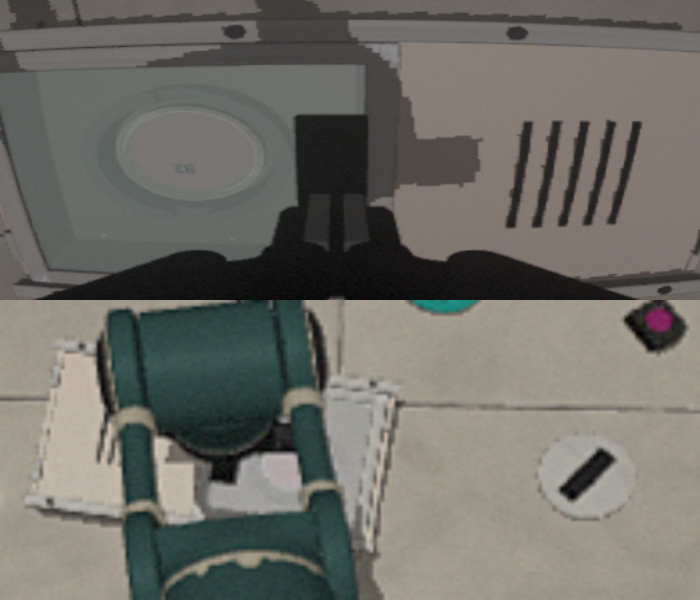

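Run:
```python
from h import *
p,P,ray=wrist('w3')
for v in range(180,300,6): print(v,[np.round(P[v,u],3).tolist() for u in (304,310,325)])
```

```text
t 4.0 pos [0.5449 0.1076 0.085 ] yang 82.19 z [ 0.  0. -1.] F [-1.  -0.6 -0.5] w 0.0005470145700354198 0.0 q6 -1.28
180 [[0.508, 0.105, 0.057], [0.509, 0.109, 0.058], [0.51, 0.118, 0.057]]
186 [[0.512, 0.105, 0.058], [0.512, 0.108, 0.059], [0.514, 0.117, 0.057]]
192 [[0.515, 0.105, 0.061], [0.515, 0.108, 0.063], [nan, nan, nan]]
198 [[0.518, 0.104, 0.061], [0.518, 0.108, 0.062], [0.52, 0.116, 0.062]]
204 [[0.521, 0.104, 0.065], [0.518, 0.108, 0.075], [0.52, 0.116, 0.073]]
210 [[0.52, 0.104, 0.079], [0.519, 0.108, 0.082], [0.521, 0.116, 0.081]]
216 [[0.522, 0.104, 0.082], [0.522, 0.108, 0.084], [0.523, 0.115, 0.083]]
222 [[0.526, 0.104, 0.081], [0.526, 0.107, 0.083], [0.527, 0.115, 0.083]]
228 [[0.529, 0.103, 0.082], [0.529, 0.107, 0.083], [0.531, 0.114, 0.082]]
234 [[0.533, 0.103, 0.081], [0.532, 0.106, 0.084], [0.534, 0.114, 0.082]]
240 [[0.536, 0.102, 0.081], [0.536, 0.105, 0.083], [0.537, 0.114, 0.082]]
246 [[0.54, 0.102, 0.082], [0.539, 0.105, 0.084], [0.541, 0.113, 0.083]]
252 [[0.544, 0.101, 0.082], [0.534, 0.106, 0.103], [0.535, 0.113, 0.103]]
258 [[0.533, 0.104, 0.11], [0.533, 0.106, 0.11], [0.534, 0.113, 0.111]]
264 [[0.533, 0.104, 0.115], [0.533, 0.107, 0.116], [0.534, 0.113, 0.116]]
270 [[0.533, 0.104, 0.12], [0.533, 0.107, 0.121], [0.534, 0.113, 0.121]]
276 [[0.533, 0.104, 0.126], [0.534, 0.107, 0.126], [0.535, 0.113, 0.125]]
282 [[0.534, 0.104, 0.13], [0.534, 0.107, 0.129], [0.534, 0.113, 0.131]]
288 [[0.533, 0.105, 0.136], [0.535, 0.107, 0.133], [0.536, 0.113, 0.133]]
294 [[0.532, 0.105, 0.142], [0.532, 0.107, 0.141], [0.533, 0.113, 0.141]]
```

The wrist depth puts the shut fingertips at z≈0.102 with the TCP reading 0.085. So the tips end about 17 mm above the reported TCP, and the fingers closed above the bar, whose top is at 0.084. I will correct for that: open, go down 32 mm while checking force, and close.

Request:
carry_out(series="0 0 0 0; 0 0 0 0; 0 0 -0.012 0; 0 0 -0.01 0; 0 0 -0.005 0; 0 0 0 0", jaw=0)

```text
time: 4.8
tool_pos: [0.5441, 0.1075, 0.057]
tcp_rot: [-0.214, -3.132, 0.001]
wrist_force: [-0.0, 0.5, 0.6]
width: 0.499
grip_force: 0.0
```

Run:
```python
from h import *
p,P,ray=wrist('w4')
x,y,z=P[...,0],P[...,1],P[...,2]
s=bot.read_state()['tool_pos']
# finger front faces: columns left/right of the bar
for a,b in((-.035,-.012),(.012,.035)):
    m=(abs(x-(s[0]-.011))<.006)&(y-s[1]>a)&(y-s[1]<b)&(z<.14)&(z>.05)
    print(m.sum(),np.percentile(z[m],[0,1,3,10]),np.percentile(y[m],[2,98]))
```

```text
t 4.8 pos [0.5441 0.1075 0.057 ] yang 82.2 z [-0.002 -0.    -1.   ] F [-0.   0.5  0.6] w 0.49909615111259303 0.0 q6 -1.28
2992 [0.05595223 0.05663926 0.05698187 0.05753808] [0.0730578  0.09405246]
2925 [0.05019963 0.05092078 0.05128476 0.05197876] [0.1210444  0.14191746]
```

Request:
carry_out(series="0 0 -0.005 0; 0 0 -0.004 0; 0 0 0 0")

```text
time: 5.22
tool_pos: [0.5445, 0.1076, 0.0485]
tcp_rot: [-0.214, -3.134, 0.0]
wrist_force: [0.1, -0.6, -0.1]
width: 0.5
grip_force: 0.0
```

Request:
carry_out(series="0 0 0 0; 0 0 0 0; 0 0 0 0; 0 0 0 0", jaw=-1)

```text
time: 5.72
tool_pos: [0.545, 0.1078, 0.0499]
tcp_rot: [0.214, 3.134, 0.0]
wrist_force: [-1.4, -0.8, 5.8]
width: 0.229
grip_force: 39.9
```

Request:
carry_out(series="0.001 0.01 0 0; 0.0027 0.0198 0 0; 0.0027 0.0198 0 0; 0.0027 0.0198 0 0; 0.0027 0.0198 0 0; 0 0 0 0")

```text
time: 6.48
tool_pos: [0.5572, 0.1987, 0.0499]
tcp_rot: [0.212, 3.133, 0.003]
wrist_force: [-2.4, 1.5, 6.3]
width: 0.231
grip_force: 41.8
```

Request:
carry_out(series="0.0027 0.0198 0 0; 0.001 0.007 0 0; 0.0007 0.005 0 0; 0.0007 0.005 0 0; 0.0005 0.004 0 0;0 0 0 0")

```text
time: 7.22
tool_pos: [0.5617, 0.2325, 0.0499]
tcp_rot: [-0.211, -3.133, 0.013]
wrist_force: [-4.0, -16.3, 12.6]
width: 0.228
grip_force: 48.0
```

Request:
carry_out(series="-0.0004 -0.003 0 0; 0 0 0 0; 0 0 0 0; 0 0 0 0; 0 0 0.03 0; 0 0 0.06 0; 0 0 0.04 0; 0 0 0 0", jaw=0.1)

```text
time: 8.22
tool_pos: [0.565, 0.2362, 0.1842]
tcp_rot: [0.212, 3.126, 0.006]
wrist_force: [0.6, 1.0, -0.2]
width: 0.55
grip_force: 0.0
```

Run:
```python
from h import *
p,P,ray=wrist('w5')
# incubator axes via top cam later; list wrist handle + lid
X=ray(.085); m=(p.max(2)<60)&(np.hypot(X[...,0]-.56,X[...,1]-.233)<.045); fit(m,X,'handle')
```

```text
t 8.22 pos [0.565  0.2362 0.1842] yang 82.23 z [ 0.009  0.003 -1.   ] F [ 0.6  1.  -0.2] w 0.5499177765875047 0.0 q6 -1.08
handle 1708 [313. 192.] rect [559.2 234.5] [20.2 66.3] mean [0.5575 0.2344] long axis 171.78
```

Request:
carry_out(series="-0.006 -0.037 0 0; -0.006 -0.037 0 0; -0.006 -0.037 0 0; -0.005 -0.037 0 0; -0.005 -0.037 0 0; 0 0 0 0; 0 0 0 0")

```text
time: 9.15
tool_pos: [0.5331, 0.0499, 0.1776]
tcp_rot: [-0.214, -3.132, -0.0]
wrist_force: [-0.5, 0.6, 0.2]
width: 0.552
grip_force: 0.0
```

Run:
```python
from h import *
p,P,ray=wrist('w6')
x,y,z=P[...,0],P[...,1],P[...,2]
m=(np.hypot(x-.537,y-.051)<.055)&(abs(z-.0275)<.004)
print(m.sum(),np.nanmedian(z[m]))
c,r=cv2.minEnclosingCircle((np.c_[x[m],y[m]]*1000).astype(np.float32)); print('rim enclosing',c,r)
# algebraic ring fit: equalise radial median over angle
from scipy.optimize import least_squares
q=np.c_[x[m],y[m]]; f=least_squares(lambda k:np.hypot(q[:,0]-k[0],q[:,1]-k[1])-.0375,[.537,.051],loss='soft_l1',f_scale=.003); print('ring',f.x)
# box walls
b=(z>.045)&(z<.07)&(np.hypot(x-.55,y-.117)<.2); print(cv2.minAreaRect((np.c_[x[b],y[b]]*1000).astype(np.float32)))
cv2.imwrite('pics/w6c.png',cv2.resize(p[80:300,170:460],None,fx=2.6,fy=2.6))
```

```text
t 9.15 pos [0.5331 0.0499 0.1776] yang 82.17 z [-0.002  0.    -1.   ] F [-0.5  0.6  0.2] w 0.5520471420806431 0.0 q6 -1.39
1443 0.02712300673326601
rim enclosing (540.6513061523438, 51.74422073364258) 41.965301513671875
ring [0.54036273 0.05165141]
((550.0977172851562, 120.42604064941406), (284.6770935058594, 158.030029296875), 82.34712982177734)
```

View pics/w6c.png

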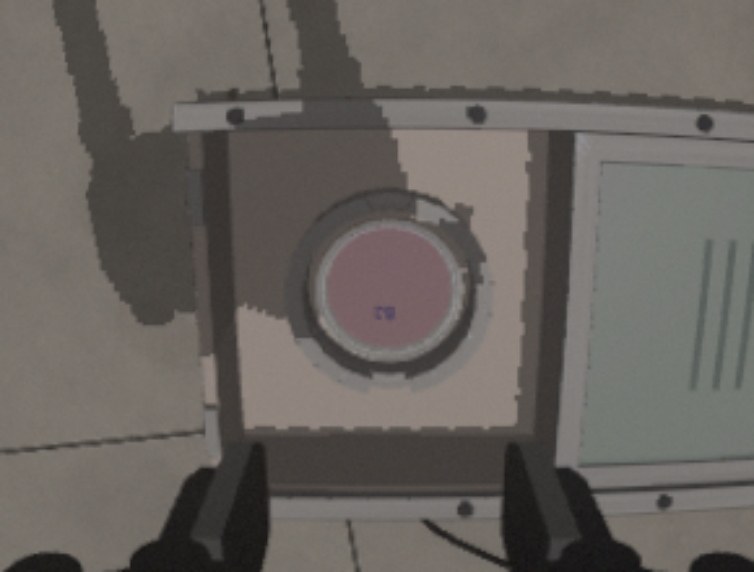

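The window is fully open and the well is clear, with its centre at (0.5405, 0.0517). Now over to the lid.

Request:
carry_out(series="0 -0.03 0 -4.15; 0 -0.03 0 -4.15; 0 -0.03 0 -4.15; 0 -0.03 0 -4.15; 0 -0.03 0 -4.15; 0 -0.03 0 -4.15; 0 -0.03 0 -4.15; -0.002 -0.03 0 -4.15; 0 0 0 0; 0 0 0 0")

```text
time: 10.45
tool_pos: [0.532, -0.1891, 0.1785]
tcp_rot: [-1.098, -2.943, -0.001]
wrist_force: [0.6, -0.6, -0.2]
width: 0.548
grip_force: 0.0
```

Run:
```python
from h import *
p,P,ray=wrist('w7')
for zz in(.032,.022):
    X=ray(zz); m=(p.max(2)<60)&(np.hypot(X[...,0]-.53,X[...,1]+.189)<.033); k=fit(m,X,f'h{zz}')
x,y,z=P[...,0],P[...,1],P[...,2]
t=k&(z>.027); q=(np.c_[x[t],y[t]]*1000).astype(np.float32); print(np.nanmedian(z[t]),cv2.minAreaRect(q),q.mean(0))
m=(np.hypot(x-.53,y+.189)<.055)&(z>.006)&(z<.04); print(cv2.minEnclosingCircle((np.c_[x[m],y[m]]*1000).astype(np.float32)))
m=m&(z<.018);print('flange z',np.median(z[m]))
```

```text
t 10.45 pos [ 0.532  -0.1891  0.1785] yang 49.09 z [-0.001  0.001 -1.   ] F [ 0.6 -0.6 -0.2] w 0.5475789653829989 0.0 q6 -1.24
h0.032 846 [317. 186.] rect [ 530.5 -187.4] [16.1 53.6] mean [ 0.5298 -0.1873] long axis 139.03
h0.022 846 [317. 186.] rect [ 532.4 -189.1] [16.7 55.4] mean [ 0.5317 -0.189 ] long axis 139.03
0.030310100716315957 ((532.4407958984375, -190.01490783691406), (11.351146697998047, 48.782814025878906), 49.28818130493164) [ 532.55786 -189.52792]
((533.5227661132812, -189.79684448242188), 41.35704040527344)
flange z 0.010736431684266246
```

Request:
carry_out(series="0.0005 0 -0.04 0; 0 0 -0.04 0; 0 0 -0.04 0; 0 0 -0.03 0; 0 0 -0.015 0; 0 0 -0.008 0; 0 0 0 0; 0 0 0 0")

```text
time: 11.5
tool_pos: [0.5336, -0.1908, 0.0074]
tcp_rot: [1.099, 2.94, -0.0]
wrist_force: [-0.4, -0.1, 0.8]
width: 0.55
grip_force: 0.0
```

Request:
carry_out(series="0 0 0 0; 0 0 0 0; 0 0 0 0; 0 0 0 0; 0 0 0 0", jaw=-1, grip_force=60)

```text
time: 12.12
tool_pos: [0.5331, -0.1907, 0.0069]
tcp_rot: [1.1, 2.941, -0.0]
wrist_force: [-1.1, 0.8, 5.6]
width: 0.12
grip_force: 61.7
```

Request:
carry_out(series="0 0 0.01 0; 0 0 0.03 0; 0 0 0.05 0; 0 0 0.05 0; 0 0 0.02 0; 0 0.03 0 4.14; 0 0.03 0 4.14; 0 0.03 0 4.14; 0.001 0.03 0 4.14; 0.001 0.03 0 4.14; 0.001 0.03 0 4.14; 0.002 0.03 0 4.14; 0.002 0.0325 0 4.14; 0 0 0 0; 0 0 0 0")

```text
time: 14.0
tool_pos: [0.5385, 0.0518, 0.1649]
tcp_rot: [-0.216, -3.132, 0.001]
wrist_force: [-0.1, 0.6, -1.2]
width: 0.12
grip_force: 60.8
```

Run:
```python
from h import *
p,P,ray=wrist('w8')
s,R=st(); x,y,z=P[...,0],P[...,1],P[...,2]; o=s['tool_pos']
d=np.hypot(x-o[0],y-o[1])
for lo in np.arange(o[2]-.04,o[2]+.03,.005): 
    m=(d<.06)&(z>lo)&(z<lo+.005); print(round(lo-o[2],3),m.sum(),end='; ')
m=(d<.06)&(z>o[2]-.02)&(z<o[2]+.01); print(cv2.minEnclosingCircle((np.c_[x[m],y[m]]*1000).astype(np.float32)),np.median(z[m])-o[2])
m=(z>.02)&(z<.032)&(np.hypot(x-.54,y-.052)<.06);print('rim',m.sum())
cv2.imwrite('pics/w8c.png',cv2.resize(p[80:320,170:460],None,fx=2.4,fy=2.4))
```

```text
t 14.0 pos [0.5385 0.0518 0.1649] yang 82.11 z [-0.002 -0.001 -1.   ] F [-0.1  0.6 -1.2] w 0.1199507974910947 60.78436732292175 q6 -1.38
t 14.05 pos [0.5387 0.0514 0.1652] yang 82.08 z [-0.001 -0.001 -1.   ] F [-0.1 -0.7 -1.2] w 0.1204175376818958 60.784252882003784 q6 -1.38
-0.04 0; -0.035 0; -0.03 0; -0.025 0; -0.02 0; -0.015 0; -0.01 0; -0.005 3; 0.0 8679; 0.005 628; 0.01 107; 0.015 303; 0.02 2187; 0.025 292; 0.03 412; ((539.5017700195312, 52.69234085083008), 41.136959075927734) 0.0036199953981711497
rim 953
```

View pics/w8c.png

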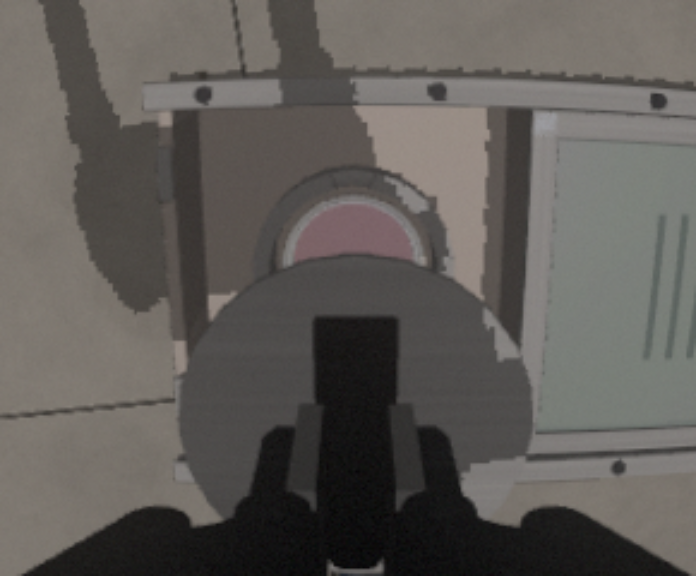

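The lid is held level and its centre is 1.1 mm short in x and 0.9 mm over in y relative to the well. Correcting and lowering.

Request:
carry_out(series="0.0011 -0.001 -0.03 0; 0 0 -0.03 0; 0 0 -0.03 0; 0 0 -0.02 0; 0 0 -0.01 0; 0 0 -0.004 0; 0 0 -0.003 0; 0 0 0 0; 0 0 0 0")

```text
time: 15.18
tool_pos: [0.541, 0.0512, 0.0397]
tcp_rot: [0.216, 3.133, 0.0]
wrist_force: [0.2, 0.2, -0.6]
width: 0.122
grip_force: 60.8
```

Request:
carry_out(series="-0.001 -0.0003 -0.002 0; 0 0 -0.002 0; 0 0 -0.002 0; 0 0 -0.002 0; 0 0 0 0; 0 0 0 0")

```text
time: 15.92
tool_pos: [0.5395, 0.0508, 0.0309]
tcp_rot: [-0.216, -3.134, 0.0]
wrist_force: [0.2, -0.6, -1.1]
width: 0.121
grip_force: 60.8
```

Request:
carry_out(series="0 0 -0.0015 0; 0 0 -0.0015 0; 0 0 -0.001 0; 0 0 0 0; 0 0 0 0")

```text
time: 16.55
tool_pos: [0.5394, 0.0508, 0.0274]
tcp_rot: [-0.216, -3.134, 0.0]
wrist_force: [-3.0, -0.6, 4.6]
width: 0.117
grip_force: 61.5
```

Request:
carry_out(series="0 0 0 0; 0 0 0 0; 0 0 0 0; 0 0 0.01 0; 0 0 0.04 0; 0 0 0.05 0; 0 0 0.05 0; 0 0 0 0; 0 0 0 0", jaw=-0.2)

```text
time: 17.68
tool_pos: [0.5394, 0.0508, 0.1774]
tcp_rot: [0.216, 3.133, 0.0]
wrist_force: [0.4, 0.8, 0.3]
width: 0.4
grip_force: 0.0
```

Run:
```python
from h import *
p,P,ray=wrist('w9')
x,y,z=P[...,0],P[...,1],P[...,2]
m=(np.hypot(x-.54,y-.052)<.045)&(z>.022)&(z<.045); q=P[m]
print('enc',cv2.minEnclosingCircle((q[:,:2]*1000).astype(np.float32)),np.median(q[:,2]))
A=np.c_[q[:,:2]-[.54,.052],np.ones(len(q))]; c=np.linalg.lstsq(A,q[:,2],rcond=None)[0]; print('plane',c)
X=ray(.0525); fit((p.max(2)<60)&(np.hypot(X[...,0]-.54,X[...,1]-.052)<.033),X,'handle')
cv2.imwrite('pics/w9c.png',cv2.resize(p[80:320,170:460],None,fx=2.4,fy=2.4))
```

```text
t 17.68 pos [0.5394 0.0508 0.1774] yang 82.12 z [ 0.001  0.    -1.   ] F [0.4 0.8 0.3] w 0.3995979927624241 0.0 q6 -1.39
enc ((540.3488159179688, 51.849273681640625), 41.56671142578125) 0.03128620460052717
plane [-3.81878985e-05  3.71796134e-03  3.14014299e-02]
handle 1007 [318. 188.] rect [536.1  52.6] [16.7 53. ] mean [0.5347 0.0527] long axis 171.78
```

View pics/w9c.png

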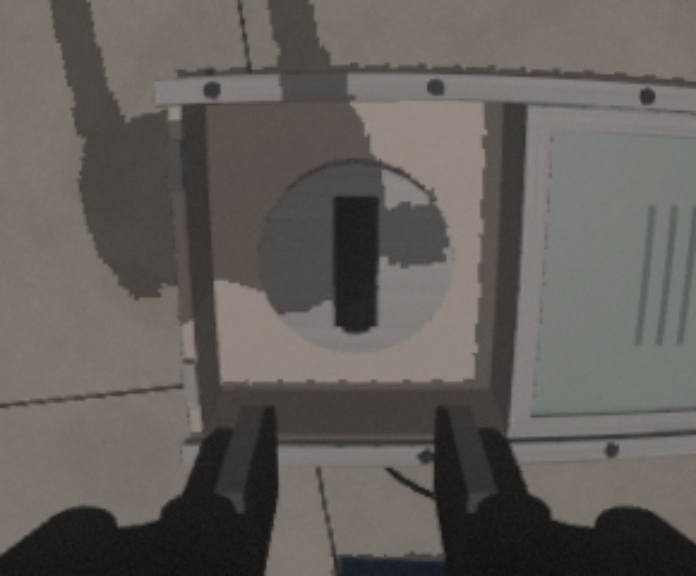

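The lid lies flat and centred on the well with its handle at 171.8°. Its flange is at 31.4 mm, which is seated given the camera reads about 1 mm low. Now back to the window handle.

Request:
carry_out(series="0.0042 0.0362 0 0; 0.0042 0.0362 0 0; 0.0042 0.0362 0 0; 0.0042 0.0362 0 0; 0.0042 0.0362 0 0; 0 0 0 0; 0 0 -0.04 0; 0 0 -0.04 0; 0 0 -0.025 0; 0 0 -0.01 0; 0 0 -0.008 0; 0 0 -0.003 0; 0 0 0 0; 0 0 0 0", jaw=0, grip_force=40)

```text
time: 19.48
tool_pos: [0.5612, 0.2321, 0.052]
tcp_rot: [0.216, 3.133, 0.001]
wrist_force: [0.7, -0.3, -0.1]
width: 0.5
grip_force: 0.0
```

Request:
carry_out(series="0 0 0 0; 0 0 0 0; 0 0 0 0; 0 0 0 0; 0 0 0 0", jaw=-1)

```text
time: 20.1
tool_pos: [0.5612, 0.2322, 0.0522]
tcp_rot: [0.215, 3.133, 0.001]
wrist_force: [-0.3, 0.6, 5.5]
width: 0.15
grip_force: 41.5
```

Request:
carry_out(series="-0.0014 -0.01 0 0; -0.0027 -0.0198 0 0; -0.0027 -0.0198 0 0; -0.0027 -0.0198 0 0; -0.0027 -0.0198 0 0; -0.0027 -0.0198 0 0; -0.0014 -0.01 0 0; 0 0 0 0")

```text
time: 21.1
tool_pos: [0.545, 0.1115, 0.0522]
tcp_rot: [0.217, 3.132, -0.001]
wrist_force: [-2.2, -1.2, 6.6]
width: 0.159
grip_force: 41.8
```

Request:
carry_out(series="-0.0006 -0.004 0 0; -0.0006 -0.004 0 0; -0.0006 -0.004 0 0; -0.0004 -0.003 0 0; 0 0 0 0; 0 0 0 0")

```text
time: 21.85
tool_pos: [0.5434, 0.0995, 0.0522]
tcp_rot: [0.217, 3.131, 0.005]
wrist_force: [0.8, 7.1, 4.1]
width: 0.156
grip_force: 41.7
```

Request:
carry_out(series="-0.0003 -0.0025 0 0; 0 0 0 0; 0 0 0 0")

```text
time: 22.22
tool_pos: [0.5434, 0.0995, 0.0522]
tcp_rot: [0.218, 3.13, 0.011]
wrist_force: [1.4, 15.9, 2.5]
width: 0.15
grip_force: 41.7
```

Request:
carry_out(series="0.0003 0.003 0 0; 0 0 0 0; 0 0 0 0; 0 0 0 0; 0 0 0 0; 0 0 0.03 0; 0 0 0.06 0; 0 0 0.05 0; 0 0 0 0; 0 0 0 0", jaw=0)

```text
time: 23.48
tool_pos: [0.5417, 0.0982, 0.1907]
tcp_rot: [-0.216, -3.134, 0.0]
wrist_force: [-0.1, -0.1, -0.4]
width: 0.498
grip_force: 0.0
```

Run:
```python
from h import *
p,P,ray=wrist('w10')
X=ray(.085); fit((p.max(2)<60)&(np.hypot(X[...,0]-.543,X[...,1]-.099)<.045),X,'handle')
cv2.imwrite('pics/w10c.png',cv2.resize(p[80:320,170:480],None,fx=2.4,fy=2.4))
```

```text
t 23.48 pos [0.5417 0.0982 0.1907] yang 82.11 z [-0. -0. -1.] F [-0.1 -0.1 -0.4] w 0.49843585730176343 0.0 q6 -1.3
handle 1622 [320. 197.] rect [541.5 101. ] [19.7 65.8] mean [0.5395 0.1013] long axis 172.02
```

View pics/w10c.png

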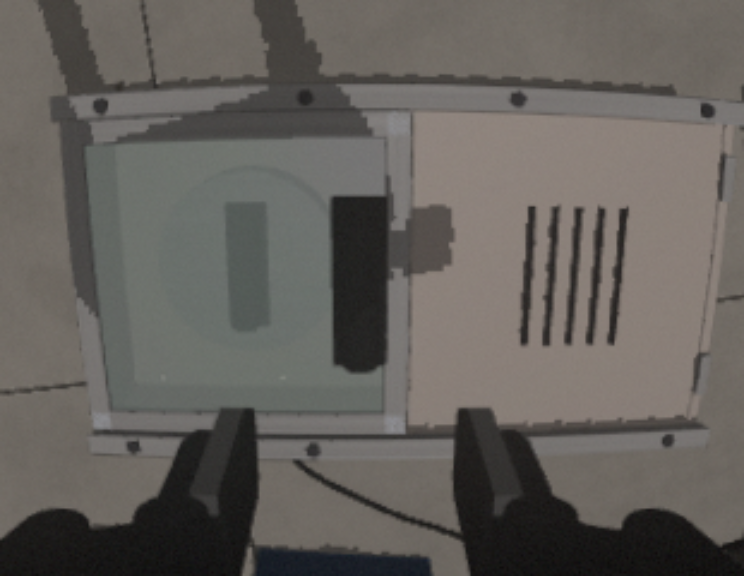

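The window is shut against its stop, with its handle 134 mm from the open position. The lid lies aligned beneath the pane and the gripper is clear.

```bash
python3 -c "
from workcell import bot
print(bot.finish_job())"
```

```text
the job is handed in; nothing more can be done
None
```

I slid the window fully open, seated the aluminium lid flat on the well with its keys in the notches, let go of it, slid the window shut against its stop, and handed the job in at about 23.5 s on the robot's clock.

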